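Open the cutter cover of the tape dispenser with the pin key

ROBOT

A 7-joint arm with a two-finger parallel gripper is mounted at the origin on a cart in front of the work surface, level with it; the furniture and walls round the work are solid. World frame = base frame: x ahead of the robot, y to its left, z up, the work surface at z = 0. Lengths are in m, angles in rad, forces in N, time in s.
With the tool pointing down it reaches from about 0.4 to 0.85 m from the base axis. Payload 10.4 kg.
Tool frame: the origin (TCP) lies midway between the tips of the shut fingers; the grasp point (between the pads) lies 19 mm behind it; z points along the fingers, x is the direction in which the jaws open and shut, and the axes are right-handed (so a half turn about z gives the same grasp; the last joint's range is limited). The gripper opens to 85 mm and grips with 20 to 120 N. Pads are 22 mm wide; open, the fingers measure 114 mm over their backs; the gripper's body (76 mm by 85 mm) begins 54 mm behind the grasp point. The pads swing forward as they close: fully open they stand 13 mm farther back than shut.
Start: joints at [-1.338, 0.332, -0.065, 1.46, 0.022, 1.35, -0.088], TCP at [0.158, 0.605, 0.231] pointing down, gripper open.
Joint ranges: [-2.6, 2.6], [-0.5, 2.12], [-1.47, 1.34], [0.16, 2.42], [-1.27, 4.41], [0.06, 2.06], [-2.6, 2.6]. Speed limits (rad/s): [2.22, 2.22, 2.79, 2.79, 3.14, 3.14, 3.14].

INTERFACE

Orientations are given as a unit quaternion [x, y, z, w].
In Python, from workcell import manip, cams gives the robot as it stands.
- The arm moves only by the tool move_arm, never from a script. Its argument "moves" is a list of rows, each a list of 7 numbers: the turn, a rotation vector about the tool's x, y, z in degrees, then the shift along the tool's x, y, z in m, then the finger opening in m, from 0 to 0.0854. A call has 1 to 10 rows; each row is the pose to reach, as a shift and turn from the pose commanded when the call began, along the tool's axes at that moment; what a row does not reach only later rows make up. A row lasts 1/10 s, in which the tool goes at most 50 mm and 8.59 degrees, less where a joint would pass 70% of its speed; a pose out of reach is approached as far as the arm can. A call with a gripper value outside its range is refused whole. The fingers move at their own pace and stop on an object; "grip_force" is the grip in N (left out, the last holds). Time passes only in rows, so rows that repeat a pose let the fingers close. It gives the time, the measured TCP pose, the force and the opening at its end, in the units of the state.
- manip.get_obs(): the state, without advancing time (a new reading comes with each control period).
- cams.camera(name): name is "side" or "top" or "wrist"; returns the picture (420x560x3 uint8, red, green, blue); there is no depth.
- cams.camera_params(name): a dict with "fx", "fy", "cx", "cy" (pixels), "dist_coeffs" ([k1, k2, p1, p2, k3] as OpenCV has them; the pictures are not rectified), "xyz" and "rotation" of the camera in the world. Camera axes: x right, y up, looking along -z (the intrinsics and any distortion apply to the point x, -y, -z); pixel columns grow to the right and rows downward; lengths in m; the calibration is good to about 2 mm. A picture is of the moment at which its call begins: read the wrist's pose just before it. camera_params takes no time and is no camera call; for the wrist camera it gives the pose at the moment of the call.
- manip.hand_in(): hands the job in, once; it reports no verdict.
The state is a dict: "clock": time; "joint_pos": joint angles; "joint_velocities": joint speeds; "tau": joint torques, N m; "position": TCP position; "ee_rot": TCP orientation; "ft_force": force on the tool from outside, world axes, zero at the start; "torque": the same for the moment, N m; "grip_width": opening from 0.0 (shut) to 1.0 (fully open).
Only numpy, scipy, OpenCV 4.12 (cv2) and the standard library are available. Lean on these libraries where they do the work, as an engineer would, in place of code of your own. Each camera call takes 0.05 s, during which the arm holds its last target. There are 200 camera calls.

TASK

Open the cutter cover of the tape dispenser for cleaning: take the pin key from its stand, push it down through the narrow slot in the cover, feel along under the slot for the hidden spring catch, press the catch down and, keeping it pressed, draw the cover forward with the key until it is fully open. Then put the key back in its stand, upright and fully home. Never force the key against the machine (the catch bends at about 25 N), and leave the other things on the table where they are.

Things in the scene. Friction and masses are not known exactly. Their poses are not given: they have to be found in the camera images.
- dispenser: White electric tape dispenser, fast on the table, about 190 x 118 x 100 mm: tape roll between two cheeks at its rear, flat grey sliding cover 95 mm above the table over its front half. Origin: under it at table height, 90 mm behind its front and 5 mm in front of its middle; x to its rear, y to the left as seen from the front, z up. Its front (tape mouth, three round buttons) faces its own -x.
- slot (a point): Centre of the slot in the grey cover, on the cover's top face (95 mm above the table); moves with the cover. Axes as the dispenser's. The slot goes through the 3 mm sheet, 7.8 mm wide along x and 54 mm long along y. Under it there is nothing but the spring catch down to 41 mm below the cover's top.
- catch_row (a point): Point fixed on the dispenser (its axes), 20 mm straight under the centre of the shut slot, the height of the hidden spring catch. The catch is a flat steel tab, 6 mm wide along y, its centre up to 22 mm to either side of this point along y; along x it reaches 18 mm behind and 12 mm in front of it. It yields under 3 N, must go down 5 mm (6 N) to unlock the cover and meets its stop at 9 mm.
- service_cover (a joint): How far the cover has slid open, m: 0 shut and locked, 0.036 fully open, at its stop. It slides forward, along the dispenser's -x, with about 3 N of friction, and stays where it is left. With the catch up it is locked; once it has moved 8 mm it is past the catch.
- key: Pin key, 94.5 mm long, about 50 g: steel pin 6 mm in diameter, tip slightly tapered; round collar (15 mm in diameter) 50 to 57 mm above the tip; above it a flat black handle, 28 mm along x, 10 mm thick along y, 56.5 to 94.5 mm above the tip. Origin: the tip of the pin; z along the pin to the handle. It starts upright in its stand.
- stand_hole (a point): Centre of the mouth of the hole in the key stand, 40 mm above the table, z up. The hole is round, 8.5 mm in diameter, 32 mm deep; with the key home its tip rests on the bottom, 32 mm below this point.
- key_stand: Steel block 50 mm square on a 62 mm square foot, 40 mm high in all, fast on the table, with the upright hole for the key in its middle. Origin: centre of its underside. Mind the taping machine to the left on the way: its top is up to 0.31 m high, and its big tape reel hangs over the table at x = 0.52 m, y from -0.07 to 0.12 m, from 0.47 m up.
- clear_tape: Small roll of clear tape, 54 mm in diameter, 18 mm high, lying flat. To be left alone. Origin: centre of its underside.
- oiler: Small oil bottle with a thin spout, 35 x 34 x 105 mm, standing. To be left alone. Origin: centre of its underside.
- scissors: Office scissors, 84 x 182 x 9 mm, lying on the table. To be left alone. Origin: centre of its underside.
Things that resemble listed ones, but are neither listed nor needed, are in the scene too. What is shaped like the key but turquoise is not meant.

How it is judged:
On the way, in this order (a step that is already met when the one before it is completed fails the run):
1. the key's pin is down through the slot, its tip at least 10 mm below the cover's top (z of key in the frame of slot below -0.01 m and horizontal distance between key and slot below 0.03 m), for 0.1 s.
2. the cover has been drawn open at least 32 mm with the key still in the slot (value of joint service_cover above 0.032 m and z of key in the frame of slot below -0.002 m and horizontal distance between key and slot below 0.03 m), for 0.1 s.
At the end, for the whole second after the job is handed in: The cover is at least 32 mm of its 36 mm open, and the key stands released and at rest in its stand: tip within 4 mm of the hole's axis and at least 28 mm of the 32 mm deep, tilted less than 0.12 rad (value of joint service_cover above 0.032 m and horizontal distance between key and stand_hole below 0.004 m and z of key in the frame of stand_hole below -0.028 m and angle between key's own z axis and vertical below 0.12 rad and linear speed of key below 0.02 m/s); the robot touches nothing.
It fails at once if the key is forced: it presses on the dispenser, its cover or its catch with more than 25 N (contact force between key and dispenser above 25 N).
It fails at once if the small tape roll, oil bottle or scissors are moved more than 15 mm (distance of any of clear_tape, oiler, scissors from where it was at the start of the episode above 0.015 m).
It also fails if it takes over 64 s, if anything falls off the work surface, if the arm or the gripper's body presses on something with over 40 N, if the wrist force passes 120 N, or if a joint passes its speed limit or range.

## Working session

There is one attempt and no reset: what is moved stays moved. The work goes in short steps, Python scripts to look and compute and a tool call to move; the robot and the scene stay as the last step left them, time stands still between calls to the robot, and variables do not carry over. Pictures are saved under pics/ and viewed, about 8 in all and at most 12, crops included, and the job is handed in when it is done.

Besides the shell and the picture viewer there is one more tool, called by a JSON object that holds its "op" and its "data". move_arm: Moves the arm, as the interface text tells. Its arguments: {"type":"object","properties":{"moves":{"type":"array","items":{"type":"array","items":{"type":"number"}}},"grip_force":{"type":"number"}},"required":["moves"]}

```bash
mkdir -p pics
cat > h.py <<'E'
import numpy as np, cv2
from scipy.spatial.transform import Rotation as R
from workcell import manip, cams
def prm(n):
    p=cams.camera_params(n); K=np.array([[p['fx'],0,p['cx']],[0,p['fy'],p['cy']],[0,0,1.]])
    r=np.array(p['rotation'],float)
    M=r.reshape(3,3) if r.size==9 else R.from_quat(r).as_matrix()
    return K,np.array(p['dist_coeffs'],float),np.array(p['xyz'],float),M
def ray(P,uv):
    K,d,o,M=P; u=cv2.undistortPoints(np.array(uv,float).reshape(-1,1,2),K,d).reshape(-1,2)
    v=np.c_[u[:,0],-u[:,1],-np.ones(len(u))]@M.T
    return o,v/np.linalg.norm(v,axis=1)[:,None]
def onz(P,uv,z):
    o,v=ray(P,uv); return o+v*((z-o[2])/v[:,2])[:,None]
def proj(P,X):
    K,d,o,M=P; c=(np.atleast_2d(X)-o)@M; c=c*[1,-1,-1]
    return cv2.projectPoints(c,np.zeros(3),np.zeros(3),K,d)[0].reshape(-1,2)
def snap(n,f):
    P=prm(n); im=cams.camera(n); cv2.imwrite('pics/'+f,im[:,:,::-1]); return P,im
E
python3 - <<'E'
from h import *
a=snap('top','top0.png');b=snap('side','side0.png')
for P in(a[0],b[0]):print(P)
o=manip.get_obs();print(o)
print(cams.camera_params('top'))
E
```

```text
(array([[442.27157119,   0.        , 277.53119461],
       [  0.        , 442.27157119, 211.54448439],
       [  0.        ,   0.        ,   1.        ]]), array([-0.1229962,  0.       ,  0.       ,  0.       ,  0.       ]), array([ 4.28662866e-01, -9.26779503e-04,  1.15886340e+00]), array([[ 0.00453165,  0.99904288, -0.04350613],
       [-0.99992766,  0.00501182,  0.01093402],
       [ 0.0111416 ,  0.04345344,  0.99899333]]))
(array([[397.63197429,   0.        , 280.55521716],
       [  0.        , 397.63197429, 205.14821493],
       [  0.        ,   0.        ,   1.        ]]), array([0.02065724, 0.        , 0.        , 0.        , 0.        ]), array([ 0.27135636, -0.65605601,  0.57066329]), array([[ 0.94177841,  0.17827653, -0.28508051],
       [-0.33564738,  0.54854345, -0.76579431],
       [ 0.0198559 ,  0.81689508,  0.57644443]]))
{'clock': 0.1, 'joint_pos': array([-1.33760679,  0.33280106, -0.06468909,  1.46086713,  0.02160129,
        1.34993006, -0.08850292]), 'joint_velocities': array([ 0.00044697, -0.00143496, -0.00135055, -0.00194602, -0.00106378,
       -0.00028338, -0.00038254]), 'tau': array([ 1.19748011e-04, -6.26741266e+01,  4.84839454e-02, -3.92430353e+01,
        1.63982803e-02,  6.81407430e-03,  3.43364718e-05]), 'position': array([0.15805303, 0.60432283, 0.23059555]), 'ee_rot': array([ 7.91518333e-01,  6.11145072e-01, -4.97710091e-04,  4.25952551e-04]), 'ft_force': array([ 0.03644242,  0.22867268, -0.77005256]), 'torque': array([ 0.00985082, -0.00613507,  0.00254473]), 'grip_width': 1.0050118100998724}
{'fx': 442.2715711943445, 'fy': 442.2715711943445, 'cx': 277.5311946057135, 'cy': 211.54448439272628, 'dist_coeffs': array([-0.1229962,  0.       ,  0.       ,  0.       ,  0.       ]), 'xyz': array([ 4.28662866e-01, -9.26779503e-04,  1.15886340e+00]), 'rotation': array([ 0.01147289, -0.01927979, -0.70523929,  0.70861428])}
```

View pics/top0.png

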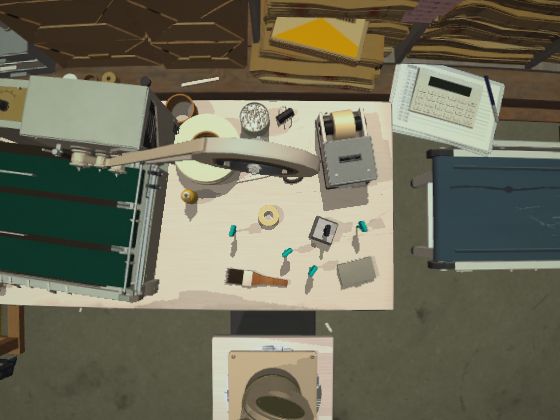

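View pics/side0.png

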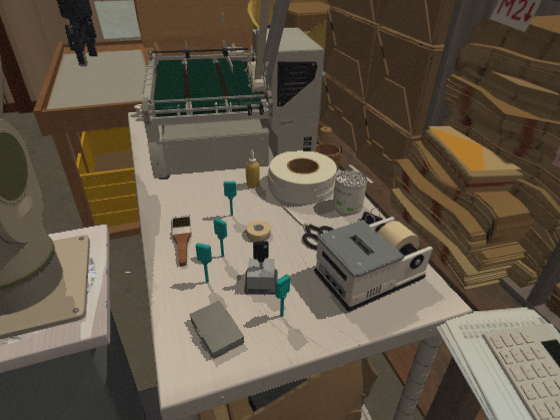

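Top view: key in its grey stand at about (325,231), grey cover with slot at (349,157), turquoise decoys around. Side view: stand key at (261,250), slot at (363,240).

Run:
```python
from h import *
t=cv2.imread('pics/top0.png');s=cv2.imread('pics/side0.png')
a=cv2.resize(t[100:250,295:395],None,fx=4,fy=4,interpolation=cv2.INTER_CUBIC)
b=cv2.resize(s[210:300,235:415],None,fx=2.2,fy=2.2,interpolation=cv2.INTER_CUBIC)
c=np.zeros((600,800,3),np.uint8);c[:,:400]=a;c[:b.shape[0],400:400+b.shape[1]]=b[:,:400]
cv2.imwrite('pics/crop.png',c)
P=prm('top');g=cv2.cvtColor(t,cv2.COLOR_BGR2GRAY)
def blob(x0,x1,y0,y1,th,z,img=g,P=P):
    m=(img[y0:y1,x0:x1]<th).astype(np.uint8)
    n,l,st,c=cv2.connectedComponentsWithStats(m)
    for i in range(1,n):
        if st[i,4]>8:
            pts=np.argwhere(l==i)[:,::-1].astype(np.float32)+[x0,y0]
            X=onz(P,pts,z);r=cv2.minAreaRect((X[:,:2]*1000).astype(np.float32))
            print(c[i]+[x0,y0],st[i],X.mean(0).round(4),r)
print('slot');blob(330,368,145,168,60,.095)
print('key');blob(310,340,216,245,45,.1025)
Q=prm('side');gs=cv2.cvtColor(s,cv2.COLOR_BGR2GRAY)
print('side slot');blob(345,385,228,250,60,.095,gs,Q)
```

```text
slot
[349.38181818 158.03636364] [10 11 21  6 55] [ 0.6064 -0.1871  0.095 ] ((605.3123779296875, -188.68649291992188), (9.371286392211914, 49.8695068359375), 8.771612167358398)
key
[326.2826087  230.45652174] [14  9  6 11 46] [ 0.4299 -0.1294  0.1025] ((430.94775390625, -129.17169189453125), (11.307936668395996, 25.375362396240234), 78.68175506591797)
side slot
[376.69230769 229.23076923] [30  0  5  4 13] [ 0.6556 -0.157   0.095 ] ((655.487060546875, -156.7470245361328), (12.008044242858887, 5.416604995727539), 38.90023422241211)
[358.24719101 241.97752809] [ 5  7 18 15 89] [ 0.6034 -0.1792  0.095 ] ((604.8223876953125, -180.60044860839844), (13.507017135620117, 42.849937438964844), 7.293355941772461)
```

View pics/crop.png

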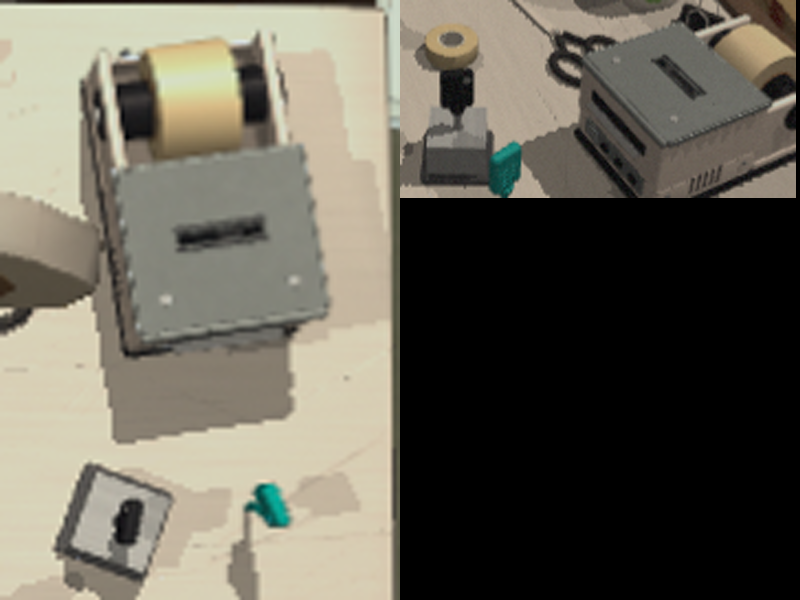

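Crop confirms: slot slightly yawed (about 8.5°), key handle along about -11° yaw. Now plan the transit around the machine.

```bash
cat >> h.py <<'E'
def down(deg):  # tool down, tool x at world angle deg
    a=np.radians(deg)/2; return R.from_quat([np.cos(a),np.sin(a),0,0])
def rows(wps,p0=None,R0=None):
    o=manip.get_obs(); p0=o['position'] if p0 is None else np.array(p0); R0=R.from_quat(o['ee_rot']) if R0 is None else R0
    for p,ang in wps:
        w=(R0.inv()*down(ang)).as_rotvec(degrees=True); s=R0.inv().apply(np.array(p)-p0)
        print([round(float(v),2) for v in w]+[round(float(v),4) for v in s])
E
python3 - <<'E'
from h import *
W=[((.158,.604,z),75) for z in(.28,.33,.38)]
for th,r,z in [(74,.59,.40),(70,.56,.40),(66,.54,.40),(61,.52,.40),(56,.50,.40),(51,.48,.40),(46,.46,.40),
  (41,.45,.40),(36,.44,.40),(31,.43,.39),(26,.42,.37),(20,.42,.35),(14,.42,.32),(8,.42,.30),(2,.42,.28),(-4,.42,.26),(-10,.43,.25),(-16,.448,.24)]:
    t=np.radians(th); W.append(((r*np.cos(t),r*np.sin(t),z),76))
rows(W)
E
```

```text
[0.0, 0.07, 0.34, -0.0004, 0.0, -0.0494]
[0.0, 0.07, 0.34, -0.0005, 0.0, -0.0994]
[0.0, 0.07, 0.34, -0.0005, 0.0, -0.1494]
[0.0, 0.07, -0.66, -0.035, 0.0138, -0.1694]
[0.0, 0.07, -0.66, -0.0673, 0.0522, -0.1693]
[0.0, 0.07, -0.66, -0.092, 0.0877, -0.1693]
[0.0, 0.07, -0.66, -0.1211, 0.1288, -0.1692]
[0.0, 0.07, -0.66, -0.1531, 0.1656, -0.1692]
[0.0, 0.07, -0.66, -0.1876, 0.1979, -0.1691]
[0.0, 0.07, -0.66, -0.2239, 0.2254, -0.1691]
[0.0, 0.07, -0.66, -0.2533, 0.2539, -0.1691]
[0.0, 0.07, -0.66, -0.2846, 0.2789, -0.169]
[0.0, 0.07, -0.66, -0.3173, 0.3006, -0.159]
[0.0, 0.07, -0.66, -0.3512, 0.3186, -0.1389]
[0.0, 0.07, -0.66, -0.386, 0.3455, -0.1189]
[0.0, 0.07, -0.66, -0.4234, 0.3685, -0.0888]
[0.0, 0.07, -0.66, -0.463, 0.3876, -0.0688]
[0.0, 0.07, -0.66, -0.5043, 0.4024, -0.0487]
[0.0, 0.07, -0.66, -0.547, 0.4127, -0.0287]
[0.0, 0.07, -0.66, -0.5898, 0.4286, -0.0186]
[0.0, 0.07, -0.66, -0.6352, 0.4479, -0.0085]
```

{"op": "move_arm", "data": {"moves": [[0, 0, 0, 0, 0, -0.049, 0.05], [0, 0, 0, 0, 0, -0.099, 0.05], [0, 0, 0, 0, 0, -0.149, 0.05], [0, 0, 0, -0.035, 0.014, -0.169, 0.05], [0, 0, 0, -0.067, 0.052, -0.169, 0.05], [0, 0, 0, -0.092, 0.088, -0.169, 0.05], [0, 0, 0, -0.121, 0.129, -0.169, 0.05], [0, 0, 0, -0.153, 0.166, -0.169, 0.05], [0, 0, 0, -0.188, 0.198, -0.169, 0.05], [0, 0, 0, -0.224, 0.225, -0.169, 0.05]]}}

```text
clock: 1.1
position: [0.3202, 0.3288, 0.3999]
ee_rot: [0.792, 0.611, -0.0, 0.0]
ft_force: [0.0, 0.2, 0.0]
grip_width: 0.588
```

{"op": "move_arm", "data": {"moves": [[0, 0, 0, -0.029, 0.029, 0, 0.05], [0, 0, 0, -0.061, 0.054, 0, 0.05], [0, 0, 0, -0.093, 0.076, 0.01, 0.05], [0, 0, 0, -0.127, 0.094, 0.03, 0.05], [0, 0, 0, -0.162, 0.121, 0.05, 0.05], [0, 0, 0, -0.199, 0.144, 0.08, 0.05], [0, 0, 0, -0.239, 0.163, 0.1, 0.05], [0, 0, 0, -0.28, 0.177, 0.12, 0.05], [0, 0, 0, -0.323, 0.188, 0.14, 0.05], [0, 0, 0, -0.366, 0.204, 0.15, 0.05]]}}

```text
clock: 2.1
position: [0.4225, -0.0763, 0.2486]
ee_rot: [0.791, 0.611, -0.001, -0.001]
ft_force: [0.8, 0.5, 0.7]
grip_width: 0.586
```

{"op": "move_arm", "data": {"moves": [[0, 0, 0, -0.045, 0.019, 0.01, 0.05], [0, 0, 0, -0.045, 0.019, 0.01, 0.05], [0, 0, 0, -0.045, 0.019, 0.01, 0.05], [0, 0, 0, -0.045, 0.019, 0.01, 0.05]]}}

```text
clock: 2.5
position: [0.4309, -0.1219, 0.2402]
ee_rot: [0.791, 0.612, -0.0, -0.0]
ft_force: [-0.4, 0.3, 0.6]
grip_width: 0.584
```

Run:
```python
from h import *
P,im=snap('wrist','w1.png');np.save('w1.npy',np.array([P[2],*P[3]]));print(P)
print(proj(P,[[.43,-.129,.1025],[.43,-.129,.04],[.606,-.187,.095]]))
```

```text
(array([[357.5044476 ,   0.        , 278.44148608],
       [  0.        , 357.5044476 , 210.60369587],
       [  0.        ,   0.        ,   1.        ]]), array([0.00696729, 0.        , 0.        , 0.        , 0.        ]), array([ 0.35535599, -0.10217837,  0.38283156]), array([[ 2.51217144e-01, -9.22426103e-01, -2.93291718e-01],
       [ 9.67930597e-01,  2.39233901e-01,  7.66648500e-02],
       [-5.52336951e-04, -3.03145552e-01,  9.52944106e-01]]))
[[269.77696341 198.67683023]
 [271.28359621 181.38426415]
 [259.26451318 376.57753985]]
```

View pics/w1.png

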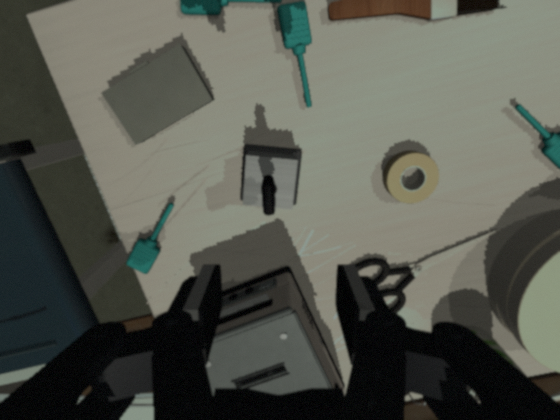

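Wrist view: handle from about (266,178) to (270,213), stand centre about (271,178), slot at (260,377); predictions match within a few px. Measure finely.

Run:
```python
from h import *
P=prm('wrist');im=cv2.imread('pics/w1.png');g=cv2.cvtColor(im,cv2.COLOR_BGR2GRAY)
def blob(x0,x1,y0,y1,th,z):
    m=(g[y0:y1,x0:x1]<th).astype(np.uint8)
    n,l,st,c=cv2.connectedComponentsWithStats(m)
    for i in range(1,n):
        if st[i,4]>60:
            pts=np.argwhere(l==i)[:,::-1].astype(np.float32)+[x0,y0]
            X=onz(P,pts,z);r=cv2.minAreaRect((X[:,:2]*1000).astype(np.float32))
            print(st[i],cv2.minAreaRect(pts.astype(np.float32)),X[:,:2].min(0),X[:,:2].max(0),X.mean(0).round(4),r)
            if z>.1: 
              for v in range(pts[:,1].min().astype(int),pts[:,1].max().astype(int)+1,4):
                u=pts[pts[:,1]==v][:,0];print(v,u.min(),u.max())
for th in(35,50):blob(256,284,165,222,th,.1025)
for th in(50,70):blob(225,295,358,392,th,.095)
```

```text
[  6  10  14  39 399] ((268.5, 194.0), (38.0, 13.0), 90.0) [ 0.41063815 -0.13613031] [ 0.44204486 -0.12242527] [ 0.4261 -0.1291  0.1025] ((426.34124755859375, -128.89369201660156), (10.496994018554688, 31.917200088500977), 74.68836212158203)
175 267.0 269.0
179 264.0 272.0
183 263.0 273.0
187 262.0 274.0
191 263.0 274.0
195 263.0 273.0
199 263.0 273.0
203 264.0 273.0
207 264.0 273.0
211 264.0 272.0
[  6   9  14  40 438] ((268.5, 193.5), (39.0, 13.0), 90.0) [ 0.41005491 -0.13613031] [ 0.44245793 -0.12221515] [ 0.4261 -0.129   0.1025] ((425.9583740234375, -128.77931213378906), (10.515414237976074, 32.73948669433594), 74.6887435913086)
174 268.0 269.0
178 264.0 272.0
182 263.0 273.0
186 262.0 274.0
190 262.0 275.0
194 263.0 273.0
198 263.0 274.0
202 263.0 274.0
206 263.0 273.0
210 264.0 273.0
[  0   5  63  29 675] ((255.9362335205078, 381.8229675292969), (19.344648361206055, 64.43197631835938), 70.20112609863281) [ 0.59588761 -0.22476697] [ 0.62334609 -0.15907762] [ 0.6077 -0.1902  0.095 ] ((611.75390625, -191.827880859375), (22.934999465942383, 66.00910949707031), 9.044517517089844)
[  0   4  65  30 875] ((256.9196472167969, 381.771484375), (22.107566833496094, 66.34819793701172), 70.64100646972656) [ 0.59474353 -0.22476697] [ 0.62460429 -0.15716766] [ 0.6077 -0.1888  0.095 ] ((611.9640502929688, -190.94586181640625), (26.218751907348633, 67.72826385498047), 8.527554512023926)
```

{"op": "move_arm", "data": {"moves": [[0, 0, 0, -0.0075, -0.0005, 0.04, 0.05], [0, 0, 0, -0.0075, -0.0005, 0.08, 0.05], [0, 0, 0, -0.0075, -0.0005, 0.12, 0.05], [0, 0, 0, -0.0075, -0.0005, 0.15, 0.05], [0, 0, 0, -0.0075, -0.0005, 0.17, 0.05], [0, 0, 0, -0.0075, -0.0005, 0.17, 0.05]]}}

```text
clock: 3.15
position: [0.4269, -0.1289, 0.0682]
ee_rot: [0.791, 0.612, -0.002, -0.001]
ft_force: [-0.4, -0.1, 0.0]
grip_width: 0.585
```

{"op": "move_arm", "data": {"moves": [[0, 0, 0, 0, 0, 0, 0.03], [0, 0, 0, 0, 0, 0, 0.02], [0, 0, 0, 0, 0, 0, 0.015], [0, 0, 0, 0, 0, 0, 0.01], [0, 0, 0, 0, 0, 0, 0.005], [0, 0, 0, 0, 0, 0, 0.0], [0, 0, 0, 0, 0, 0, 0.0], [0, 0, 0, 0, 0, 0, 0.0]], "grip_force": 60}}

```text
clock: 3.95
position: [0.4293, -0.1299, 0.071]
ee_rot: [0.791, 0.611, 0.001, 0.0]
ft_force: [-0.4, 1.3, 7.4]
grip_width: 0.107
```

{"op": "move_arm", "data": {"moves": [[0, 0, 0, 0, 0, -0.01, 0], [0, 0, 0, 0, 0, -0.025, 0], [0, 0, 0, 0, 0, -0.045, 0], [0, 0, 0, 0, 0, -0.08, 0], [0, 0, 0, 0, 0, -0.12, 0], [0, 0, 0, 0, 0, -0.12, 0], [0, 0, 0, 0, 0, -0.12, 0]]}}

```text
clock: 4.65
position: [0.4288, -0.1302, 0.1911]
ee_rot: [0.792, 0.611, 0.001, 0.0]
ft_force: [-1.3, 0.2, -0.6]
grip_width: 0.111
```

Run:
```python
from h import *
o=manip.get_obs();print(o['position'],R.from_quat(o['ee_rot']).as_matrix().round(4).tolist(),o['ft_force'],o['grip_width'])
P,w=snap('wrist','w2.png');S,s=snap('side','s2.png')
p=o['position']-[0,0,.062]
u=proj(S,p)[0];print('side tip',u,'wrist tip',proj(P,p)[0])
x,y=u.astype(int)
x0=max(0,min(560-133,x-66));y0=max(0,min(420-140,y-80))
a=cv2.resize(s[y0:y0+140,x0:x0+133],None,fx=3,fy=3,interpolation=cv2.INTER_CUBIC)
b=cv2.resize(w[150:420,170:370],None,fx=2,fy=2)
c=np.zeros((560,800,3),np.uint8);c[:420,:399]=a;c[:540,400:800]=b[:,:400];print(x0,y0)
cv2.imwrite('pics/c2.png',c[:,:,::-1])
```

```text
[ 0.42884968 -0.13020764  0.19111604] [[0.2531, 0.9674, 0.0022], [0.9674, -0.2531, 0.0011], [0.0016, 0.0018, -1.0]] [-1.30415087  0.23082412 -0.59135204] 0.11093202087044331
side tip [259.63021051 230.16645083] wrist tip [278.17843464 230.65962752]
193 150
```

View pics/c2.png

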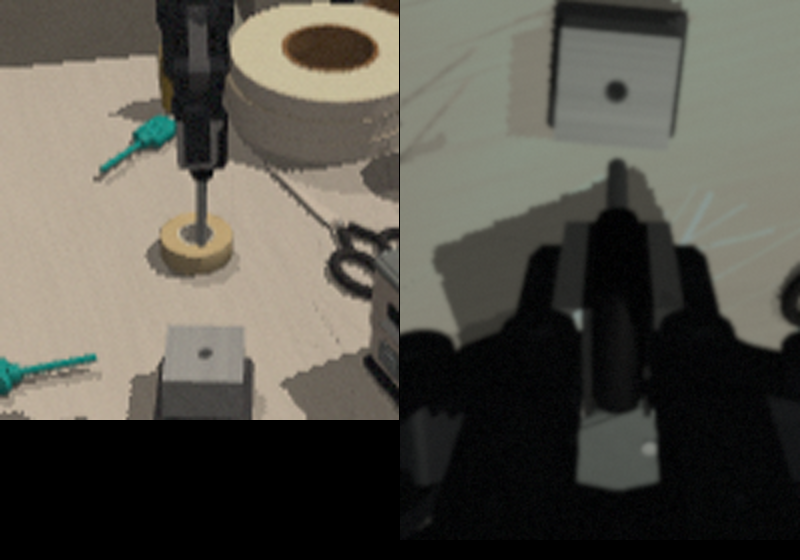

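Key is held straight: pin tip seen at wrist px (278.5,230) vs predicted (278.2,230.7). Hole at about (278,195.5).

Run:
```python
from h import *
W=prm('wrist');S=prm('side');T=prm('top')
im=cv2.cvtColor(cv2.imread('pics/w2.png'),cv2.COLOR_BGR2GRAY)[185:206,268:289]
m=im<im.max()*.6;yx=np.argwhere(m).mean(0);print('hole wrist',onz(W,[yx[1]+268,yx[0]+185],.04),m.sum())
im=cv2.cvtColor(cv2.imread('pics/s2.png'),cv2.COLOR_BGR2GRAY)[258:278,253:271]
m=im<im.max()*.6;yx=np.argwhere(m).mean(0);print('hole side',onz(S,[yx[1]+253,yx[0]+258],.04),m.sum())
for nm,P,(x0,x1,y0,y1) in(('s2',S,(345,378,230,258)),('top0',T,(334,366,148,168))):
    g=cv2.cvtColor(cv2.imread(f'pics/{nm}.png'),cv2.COLOR_BGR2GRAY)[y0:y1,x0:x1]
    med=np.median(g); m=(g<.78*med).astype(np.uint8);n,l,st,c=cv2.connectedComponentsWithStats(m)
    i=1+np.argmax(st[1:,4]);pts=np.argwhere(l==i)[:,::-1].astype(float)+[x0,y0]
    X=onz(P,pts,.095);r=cv2.minAreaRect((X[:,:2]*1000).astype(np.float32));print(nm,med,st[i],X.mean(0),r)
```

```text
hole wrist [[ 0.42883649 -0.13104887  0.04      ]] 82
hole side [[ 0.42451002 -0.14476567  0.04      ]] 20
s2 107.0 [  4   5  25  20 173] [ 0.60528292 -0.18695535  0.095     ] ((605.2322998046875, -186.80108642578125), (15.840288162231445, 55.055198669433594), 8.651823997497559)
top0 132.0 [  4   6  24   9 143] [ 0.6064255  -0.18789294  0.095     ] ((606.3822021484375, -187.69229125976562), (15.294384956359863, 55.5954475402832), 8.793013572692871)
```

{"op": "move_arm", "data": {"moves": [[0, 0, 0, -0.001, 0.035, 0, 0], [0, 0, 0, -0.003, 0.07, 0, 0], [0, 0, 0, -0.005, 0.11, 0, 0], [0, 0, 0, -0.008, 0.145, 0, 0], [0, 0, 0, -0.0095, 0.175, 0, 0], [0, 0, 0, -0.0102, 0.1859, 0.005, 0], [0, 0, 0, -0.0102, 0.1859, 0.014, 0], [0, 0, 0, -0.0102, 0.1859, 0.014, 0], [0, 0, 0, -0.0102, 0.1859, 0.014, 0]]}}

```text
clock: 5.65
position: [0.6046, -0.1868, 0.1759]
ee_rot: [0.792, 0.611, -0.0, -0.001]
ft_force: [0.3, -0.9, -0.7]
grip_width: 0.104
```

Run:
```python
from h import *
o=manip.get_obs();print(o['position'],R.from_quat(o['ee_rot']).as_matrix().round(4).tolist(),o['ft_force'],o['grip_width'])
P,w=snap('wrist','w3.png');S,s=snap('side','s3.png')
p=o['position']-[0,0,.062]
print('tip',proj(P,p),proj(S,p),'slot',proj(P,[.606,-.1873,.095]),proj(S,[.606,-.1873,.095]))
a=cv2.resize(s[170:280,310:410],None,fx=4,fy=4,interpolation=cv2.INTER_CUBIC)
b=cv2.resize(w[170:270,230:330],None,fx=4,fy=4,interpolation=cv2.INTER_CUBIC)
c=np.zeros((440,800,3),np.uint8);c[:,:400]=a;c[:400,400:]=b
cv2.imwrite('pics/c3.png',c[:,:,::-1])
```

```text
[ 0.60459343 -0.18675379  0.17591393] [[0.2535, 0.9673, -0.0011], [0.9673, -0.2535, 0.0008], [0.0005, -0.0013, -1.0]] [ 0.2764152  -0.94072117 -0.67278048] 0.10369874816549066
tip [[278.31664951 230.945226  ]] [[362.21870474 236.35876875]] slot [[278.07281423 222.89488052]] [[361.6221612  244.36252232]]
```

View pics/c3.png

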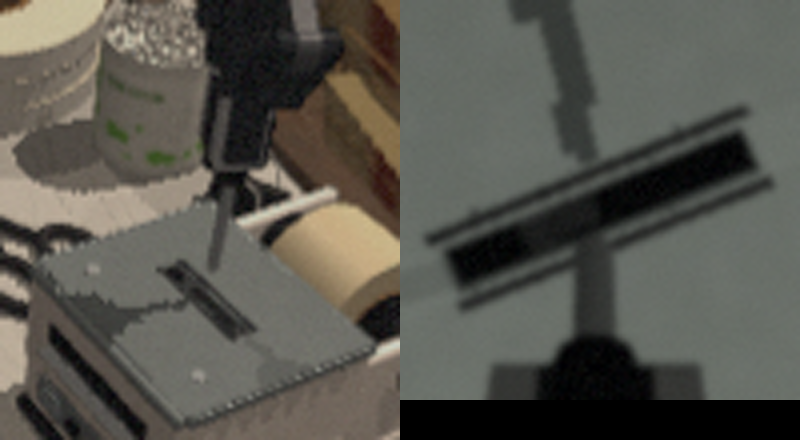

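Run:
```python
from h import *
P=prm('wrist');g=cv2.cvtColor(cv2.imread('pics/w3.png'),cv2.COLOR_BGR2GRAY).astype(float)
up=cv2.resize(g,None,fx=1,fy=1)
# world-plane sampling: profile across the slot at several y'
yaw=np.radians(8.7);ex=np.array([np.cos(yaw),np.sin(yaw),0]);ey=np.array([-np.sin(yaw),np.cos(yaw),0])
c=np.array([.606,-.1873,.095]);d=np.arange(-.014,.0141,.0005)
for b in(-.024,-.020,-.016,-.012,-.008,-.004,0,.004,.008,.012,.016,.020):
    uv=proj(P,c+d[:,None]*ex+b*ey).astype(np.float32)
    v=cv2.remap(g.astype(np.float32),uv[:,:1],uv[:,1:],cv2.INTER_LINEAR).ravel()
    print(b,v[::2].astype(int))
d2=np.arange(-.036,.037,.002);uv=proj(P,c+d2[:,None]*ey).astype(np.float32)
print(cv2.remap(g.astype(np.float32),uv[:,:1],uv[:,1:],cv2.INTER_LINEAR).ravel().astype(int))
```

```text
-0.024 [104 105 105 104 104 106 104  88  52  47  72  63  23   6   5   7   6  11
  31  59  68  53  51  86 107 110 111 111 110]
-0.02 [104 104 104 103 104 105 101  85  50  47  73  60  20   5   5   4   5   6
  31  66  81  58  54  88 107 109 110 110 108]
-0.016 [103 106 104 104 104 105 103  86  49  48  72  57  20  11   8   3   5  10
  33  66  83  59  53  84 105 108 109 109 110]
-0.012 [108 107 107 105 105 105 105  88  54  53  79  68  39  26  25  22  22  23
  37  64  78  53  54  85 104 107 108 109 109]
-0.008 [109 107 108 105 105 104 103  87  50  52  77  69  41  28  23  24  22  25
  34  63  80  57  50  75  81  72  60  51  44]
-0.004 [106 107 106 105 105 105 102  87  52  51  74  62  32  27  26  24  21  18
  25  38  42  42  45  48  50  49  51  52  54]
0 [ 75  74  69  66  83  98  99  84  52  53  77  63  32  22  22  25  19  16
  33  60  70  58  56  77  92 101 105 108 108]
0.004 [ 58  59  58  60  63  64  72  76  52  56  80  62  24   7   6   5   6   9
  33  65  81  55  52  86 104 107 107 108 107]
0.008 [104 105 106 107 107 107 105  88  54  52  75  57  19   5   5   4   9   9
  32  65  80  55  55  86 104 106 107 106 108]
0.012 [104 104 104 105 104 105 102  89  52  46  69  56  19   5   6   8   8  11
  31  58  68  51  57  89 105 106 107 107 107]
0.016 [104 104 105 105 106 106 105  91  55  58  84  61  22   7   7   7   9   9
  33  67  79  56  58  91 105 107 106 107 108]
0.02 [106 106 105 105 105 106 104  88  54  56  78  59  20   8   6   7   5   6
  33  68  81  53  57  89 105 106 107 107 107]
[ 96  97  97  97  93  46   5   6   5   4   8   8  25  27  23  25  26  26
  22   6   6   5   5   6   6   4   7   7   6   7   5   6  73 109 109 109
 110]
```

Run:
```python
from h import *
for f in('w2','w3'):
    g=cv2.cvtColor(cv2.imread(f'pics/{f}.png'),cv2.COLOR_BGR2GRAY)
    print(f);print(g[222:242,268:290])
P=prm('wrist');o=manip.get_obs();T=R.from_quat(o['ee_rot']).as_matrix()
for dy in(-.003,0,.002):
  for L in(.058,.062,.066):
    p=o['position']+T[:,1]*dy-[0,0,L];print(dy,L,proj(P,p))
```

```text
w2
[[128 131 131 128 129 127 129 128 129 127 129 127 128 126 127 127 125 126
  127 127 125 126]
 [134 134 135 135 135 135 134 134 133 133 131 132 132 130 130 131 130 129
  128 129 130 128]
 [138 136 138 137 138 136 138 136 136 136 135 137 135 134 135 135 133 134
  135 133 135 134]
 [137 137 137 138 137 137 138 138 137 138 136 137 138 137 140 137 137 138
  138 137 137 137]
 [139 139 138 139 138 138 138 138 137 136 138 138 136 139 138 138 137 138
  139 138 137 137]
 [137 138 137 137 138 136 136 136 137 135 134 135 135 137 137 136 138 136
  137 137 137 137]
 [138 139 139 136 139 138 137 134 126 119 117 121 123 129 134 137 137 137
  137 137 138 137]
 [139 137 138 137 137 136 129 117 102  89  82  86  97 112 127 133 137 138
  137 136 136 136]
 [137 138 137 138 137 129 111  91  68  54  49  53  64  83 107 128 134 137
  138 137 137 138]
 [138 136 138 138 136 121  92  62  45  35  37  40  48  59  88 118 131 135
  134 134 137 136]
 [136 137 137 137 132 116  79  44  37  33  34  36  42  49  73 105 122 125
  125 127 132 136]
 [138 137 135 135 128 108  70  39  33  33  33  37  35  45  64  88 108 106

[... 2296 characters left out ...]
  47  51  53  56  63  79  99 108
  110 109 110 108]
 [ 91  96  99 103  97  77  53  42  43  45  48  51  54  56  62  81  99 107
  108 108 108 110]
 [103 108 107 105  99  80  52  45  44  48  48  51  53  55  61  79  98 107
  109 108 109 107]
 [106 109 108 107  98  80  56  45  42  47  48  51  53  54  63  77  98 108
  108 109 109 108]]
-0.003 0.058 [[278.33757608 228.50200615]]
-0.003 0.062 [[278.33794204 226.19327981]]
-0.003 0.066 [[278.33829535 223.96401138]]
0 0.058 [[278.33596634 233.18360275]]
0 0.062 [[278.33635897 230.80281871]]
0 0.066 [[278.33673809 228.50364626]]
0.002 0.058 [[278.33490058 236.28277182]]
0.002 0.062 [[278.33531075 233.85465217]]
0.002 0.066 [[278.33570683 231.50954668]]
```

{"op": "move_arm", "data": {"moves": [[0, 0, 0, 0.0004, 0.0008, 0.004, 0], [0, 0, 0, 0.0004, 0.0008, 0.008, 0], [0, 0, 0, 0.0004, 0.0008, 0.012, 0], [0, 0, 0, 0.0004, 0.0008, 0.015, 0], [0, 0, 0, 0.0004, 0.0008, 0.015, 0], [0, 0, 0, 0.0004, 0.0008, 0.015, 0]]}}

```text
clock: 6.35
position: [0.6066, -0.1869, 0.1612]
ee_rot: [0.792, 0.611, -0.0, -0.0]
ft_force: [-0.3, 0.7, -1.2]
grip_width: 0.109
```

Run:
```python
from h import *
o=manip.get_obs();print(o['position'],R.from_quat(o['ee_rot']).as_matrix().round(4).tolist(),o['ft_force'],o['grip_width'])
P,w=snap('wrist','w4.png');
yaw=np.radians(8.7);ex=np.array([np.cos(yaw),np.sin(yaw),0]);ey=np.array([-np.sin(yaw),np.cos(yaw),0])
c=np.array([.606,-.1873,.095]);d=np.arange(-.012,.0121,.001)
g=cv2.cvtColor(w,cv2.COLOR_RGB2GRAY).astype(np.float32)
for b in np.arange(-.024,.025,.004):
    uv=proj(P,c+d[:,None]*ex+b*ey).astype(np.float32)
    print(round(b,3),cv2.remap(g,uv[:,:1],uv[:,1:],cv2.INTER_LINEAR).ravel().astype(int))
b=cv2.resize(w[170:270,230:330],None,fx=4,fy=4,interpolation=cv2.INTER_CUBIC)
cv2.imwrite('pics/c4.png',b[:,:,::-1])
```

```text
[ 0.60661449 -0.18689357  0.16121446] [[0.2531, 0.9674, -0.0001], [0.9674, -0.2531, 0.0], [-0.0, -0.0001, -1.0]] [-0.26414149  0.6835721  -1.21849368] 0.10851264743032621
-0.024 [105 105 105 103  88  50  52  81  61  19   6  10   6  11  12  31  55  58
  44  53  91 109 111 112 111]
-0.02 [106 104 105 104  86  46  53  82  60  18   6   6   5   8  14  35  65  70
  46  52  90 108 111 111 111]
-0.016 [105 105 105 103  83  47  52  81  59  16   4   4   5   6  14  33  67  77
  48  55  91 107 109 110 110]
-0.012 [107 107 107 104  87  49  56  82  63  32  23  22  24  23  23  33  62  73
  51  57  91 107 108 108 111]
-0.008 [108 106 106 105  85  48  55  82  64  38  28  27  27  24  25  35  61  72
  49  58  94 101  93  79  63]
-0.004 [107 105 106 104  86  47  56  84  62  31  26  26  27  22  25  34  41  41
  43  45  46  46  49  51  52]
0.0 [ 69  66  62  62  48  23  23  40  36  27  28  26  30  41  48  51  53  54
  55  55  69  84  96 103 108]
0.004 [ 59  61  62  61  51  27  36  57  40  10   7   9   6   8  11  35  70  79
  47  48  88 107 107 108 109]
0.008 [107 107 107 106  85  47  56  81  57  18   9   7   6   7  13  37  70  80
  52  56  91 105 108 109 108]
0.012 [106 106 106 104  89  51  48  75  58  18   5   8   8   9  10  37  66  70
  47  57  93 106 108 109 108]
0.016 [106 107 106 105  86  47  54  81  59  18   6   5   6  11  11  37  70  81
  50  59  93 106 108 108 109]
0.02 [107 106 107 106  88  51  54  81  60  20   9   6   6   0  12  35  67  75
  49  59  92 106 108 110 109]
0.024 [105 104 105 104  87  50  55  85  58  15   5   6   6   4  14  36  73  81
  50  49  86 105 108 109 109]
```

View pics/c4.png

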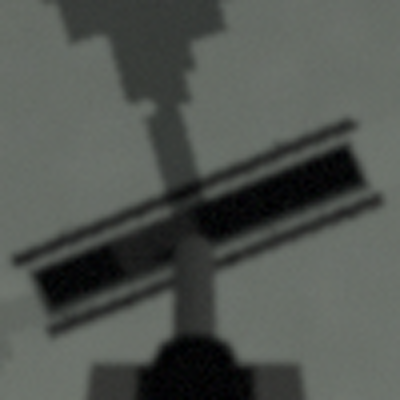

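Tip hangs ~3 mm above the cover, about 1.8 mm too far to the rear of the slot midline (slot centre crop (198,225), pin near edge y≈235). Correct and lower gently.

{"op": "move_arm", "data": {"moves": [[0, 0, 0, -0.0007, -0.0017, 0, 0], [0, 0, 0, -0.0007, -0.0017, 0.002, 0], [0, 0, 0, -0.0007, -0.0017, 0.004, 0], [0, 0, 0, -0.0007, -0.0017, 0.005, 0], [0, 0, 0, -0.0007, -0.0017, 0.006, 0], [0, 0, 0, -0.0007, -0.0017, 0.006, 0]]}}

```text
clock: 7.0
position: [0.6048, -0.1871, 0.1551]
ee_rot: [0.792, 0.611, -0.0, -0.0]
ft_force: [-0.1, 0.5, -0.8]
grip_width: 0.108
```

{"op": "move_arm", "data": {"moves": [[0, 0, 0, 0, 0, 0.001, 0], [0, 0, 0, 0, 0, 0.002, 0], [0, 0, 0, 0, 0, 0.003, 0], [0, 0, 0, 0, 0, 0.004, 0], [0, 0, 0, 0, 0, 0.004, 0]]}}

```text
clock: 7.5
position: [0.6047, -0.1871, 0.1511]
ee_rot: [0.792, 0.611, -0.0, -0.0]
ft_force: [-0.2, 0.9, -0.6]
grip_width: 0.106
```

{"op": "move_arm", "data": {"moves": [[0, 0, 0, 0, 0, 0.002, 0], [0, 0, 0, 0, 0, 0.004, 0], [0, 0, 0, 0, 0, 0.006, 0], [0, 0, 0, 0, 0, 0.008, 0], [0, 0, 0, 0, 0, 0.009, 0], [0, 0, 0, 0, 0, 0.009, 0]]}}

```text
clock: 8.1
position: [0.6047, -0.1871, 0.1421]
ee_rot: [0.792, 0.611, -0.0, -0.0]
ft_force: [0.6, 0.8, 0.4]
grip_width: 0.105
```

{"op": "move_arm", "data": {"moves": [[0, 0, 0, 0, 0, 0.001, 0], [0, 0, 0, 0, 0, 0.002, 0], [0, 0, 0, 0, 0, 0.003, 0], [0, 0, 0, 0, 0, 0.004, 0], [0, 0, 0, 0, 0, 0.005, 0], [0, 0, 0, 0, 0, 0.006, 0], [0, 0, 0, 0, 0, 0.006, 0]]}}

```text
clock: 8.8
position: [0.6048, -0.1871, 0.1361]
ee_rot: [0.792, 0.611, -0.0, -0.0]
ft_force: [-0.1, 0.6, -0.6]
grip_width: 0.107
```

{"op": "move_arm", "data": {"moves": [[0, 0, 0, 0, 0, 0.001, 0], [0, 0, 0, 0, 0, 0.002, 0], [0, 0, 0, 0, 0, 0.003, 0], [0, 0, 0, 0, 0, 0.003, 0]]}}

```text
clock: 9.2
position: [0.6047, -0.1871, 0.1331]
ee_rot: [0.792, 0.611, -0.0, -0.0]
ft_force: [-0.9, 0.3, -0.8]
grip_width: 0.103
```

{"op": "move_arm", "data": {"moves": [[0, 0, 0, 0, 0, -0.004, 0], [0, 0, 0, 0, 0, -0.008, 0], [0, 0, 0, -0.0028, 0.0012, -0.009, 0], [0, 0, 0, -0.0055, 0.0024, -0.009, 0], [0, 0, 0, -0.0055, 0.0024, -0.006, 0], [0, 0, 0, -0.0055, 0.0024, -0.004, 0], [0, 0, 0, -0.0055, 0.0024, -0.002, 0], [0, 0, 0, -0.0055, 0.0024, -0.001, 0], [0, 0, 0, -0.0055, 0.0024, 0, 0], [0, 0, 0, -0.0055, 0.0024, 0, 0]]}}

```text
clock: 10.2
position: [0.6057, -0.1929, 0.1331]
ee_rot: [0.791, 0.611, -0.0, -0.0]
ft_force: [-0.6, 0.3, -0.2]
grip_width: 0.106
```

{"op": "move_arm", "data": {"moves": [[0, 0, 0, 0, 0, -0.004, 0], [0, 0, 0, 0, 0, -0.008, 0], [0, 0, 0, -0.0028, 0.0012, -0.009, 0], [0, 0, 0, -0.0055, 0.0024, -0.009, 0], [0, 0, 0, -0.0055, 0.0024, -0.006, 0], [0, 0, 0, -0.0055, 0.0024, -0.004, 0], [0, 0, 0, -0.0055, 0.0024, -0.002, 0], [0, 0, 0, -0.0055, 0.0024, -0.001, 0], [0, 0, 0, -0.0055, 0.0024, 0, 0], [0, 0, 0, -0.0055, 0.0024, 0, 0]]}}

```text
clock: 11.2
position: [0.6067, -0.1992, 0.1334]
ee_rot: [0.792, 0.611, -0.0, 0.0]
ft_force: [-0.7, -1.4, 4.9]
grip_width: 0.105
```

{"op": "move_arm", "data": {"moves": [[0, 0, 0, 0, 0, -0.004, 0], [0, 0, 0, 0, 0, -0.008, 0], [0, 0, 0, -0.0018, 0.0008, -0.008, 0], [0, 0, 0, -0.0018, 0.0008, -0.006, 0], [0, 0, 0, -0.0018, 0.0008, -0.004, 0], [0, 0, 0, -0.0018, 0.0008, -0.002, 0], [0, 0, 0, -0.0018, 0.0008, -0.001, 0], [0, 0, 0, -0.0018, 0.0008, 0, 0], [0, 0, 0, -0.0018, 0.0008, 0, 0]]}}

```text
clock: 12.1
position: [0.607, -0.2009, 0.1333]
ee_rot: [0.792, 0.611, 0.0, -0.0]
ft_force: [-0.7, 0.4, 4.7]
grip_width: 0.111
```

{"op": "move_arm", "data": {"moves": [[0, 0, 0, 0, 0, 0.001, 0], [0, 0, 0, 0, 0, 0.0015, 0], [0, 0, 0, 0, 0, 0.002, 0], [0, 0, 0, 0, 0, 0.002, 0], [0, 0, 0, 0, 0, 0.002, 0]]}}

```text
clock: 12.6
position: [0.6071, -0.2009, 0.1314]
ee_rot: [0.792, 0.611, 0.0, -0.0]
ft_force: [-0.4, 0.9, 5.7]
grip_width: 0.107
```

{"op": "move_arm", "data": {"moves": [[0, 0, 0, 0, 0, 0.001, 0], [0, 0, 0, 0, 0, 0.001, 0], [0, 0, 0, -0.0004, -0.0009, 0.001, 0], [0, 0, 0, -0.0006, -0.0014, 0.001, 0], [0, 0, 0, -0.0008, -0.0018, 0.001, 0]]}}

```text
clock: 13.1
position: [0.6062, -0.201, 0.1309]
ee_rot: [0.791, 0.611, 0.001, 0.001]
ft_force: [2.7, 1.3, 5.8]
grip_width: 0.107
```

{"op": "move_arm", "data": {"moves": [[0, 0, 0, -0.0002, -0.0005, 0, 0], [0, 0, 0, -0.0004, -0.0009, 0, 0], [0, 0, 0, -0.0004, -0.0009, 0, 0]]}}

```text
clock: 13.4
position: [0.6053, -0.2012, 0.131]
ee_rot: [0.791, 0.611, 0.001, 0.001]
ft_force: [1.9, 0.7, 6.0]
grip_width: 0.107
```

{"op": "move_arm", "data": {"moves": [[0, 0, 0, -0.0002, -0.0005, 0, 0], [0, 0, 0, -0.0004, -0.0009, 0, 0], [0, 0, 0, -0.0006, -0.0014, 0, 0], [0, 0, 0, -0.0008, -0.0018, 0, 0]]}}

```text
clock: 13.8
position: [0.6039, -0.2014, 0.131]
ee_rot: [0.791, 0.611, 0.001, 0.001]
ft_force: [5.1, 0.5, 5.2]
grip_width: 0.106
```

{"op": "move_arm", "data": {"moves": [[0, 0, 0, 0, 0, 0.0005, 0], [0, 0, 0, 0, 0, 0.001, 0], [0, 0, 0, 0, 0, 0.0015, 0], [0, 0, 0, 0, 0, 0.0015, 0], [0, 0, 0, 0, 0, 0.0015, 0]]}}

```text
clock: 14.3
position: [0.604, -0.2014, 0.1297]
ee_rot: [0.791, 0.611, 0.001, 0.001]
ft_force: [4.4, 0.1, 7.1]
grip_width: 0.105
```

{"op": "move_arm", "data": {"moves": [[0, 0, 0, -0.0002, -0.0005, 0, 0], [0, 0, 0, -0.0004, -0.0009, 0, 0], [0, 0, 0, -0.0006, -0.0014, 0, 0], [0, 0, 0, -0.0008, -0.0018, 0, 0]]}}

```text
clock: 14.7
position: [0.6022, -0.2017, 0.1298]
ee_rot: [0.791, 0.612, 0.002, 0.001]
ft_force: [5.7, 1.8, 5.3]
grip_width: 0.108
```

{"op": "move_arm", "data": {"moves": [[0, 0, 0, -0.0004, -0.0009, 0, 0], [0, 0, 0, -0.0008, -0.0018, 0, 0], [0, 0, 0, -0.0012, -0.0028, 0, 0], [0, 0, 0, -0.0012, -0.0028, 0, 0]]}}

```text
clock: 15.1
position: [0.599, -0.2022, 0.1297]
ee_rot: [0.791, 0.611, 0.001, 0.001]
ft_force: [4.7, 1.2, 5.6]
grip_width: 0.101
```

Run:
```python
from h import *
o=manip.get_obs();print(o['position'],o['ft_force'],o['torque'],o['grip_width'])
P,w=snap('wrist','w5.png')
b=cv2.resize(w[150:300,190:370],None,fx=4,fy=4,interpolation=cv2.INTER_CUBIC)
cv2.imwrite('pics/c5.png',b[:,:,::-1])
print(proj(P,[.606,-.1873,.095]))
yaw=np.radians(8.7);ex=np.array([np.cos(yaw),np.sin(yaw),0]);ey=np.array([-np.sin(yaw),np.cos(yaw),0])
c=np.array([.606,-.1873,.095]);d=np.arange(-.02,.0081,.001)
g=cv2.cvtColor(w,cv2.COLOR_RGB2GRAY).astype(np.float32)
for b in(.008,.012,.016,.020):
    uv=proj(P,c+d[:,None]*ex+b*ey).astype(np.float32)
    print(b,cv2.remap(g,uv[:,:1],uv[:,1:],cv2.INTER_LINEAR).ravel().astype(int))
```

```text
[ 0.59897681 -0.20219525  0.1297443 ] [4.67155427 1.23085044 5.56982336] [ 0.17926647 -1.29791535  0.01539937] 0.10137444053633311
[[308.16211674 253.85167409]]
0.008 [110 111 111 113 113 105  93  55  49  87  70  21   8   9   8   7  13  36
  72  93  57  48  85 111 112 112 112 113 112]
0.012 [112 111 111 111 111 110 100  55  48  86  68  21   6   5  12   6  15  35
  71  92  58  52  93 111 112 112 112 113 113]
0.016 [111 110 111 111 113 112  99  54  48  82  69  20   6   7   7  10  14  34
  70  89  55  50  86 110 112 112 112 114 114]
0.02 [111 110 111 111 112 113 101  55  41  83  68  15   9   6   4   6  10  30
  57  84  60  49  89 112 113 112 112 112 113]
```

View pics/c5.png

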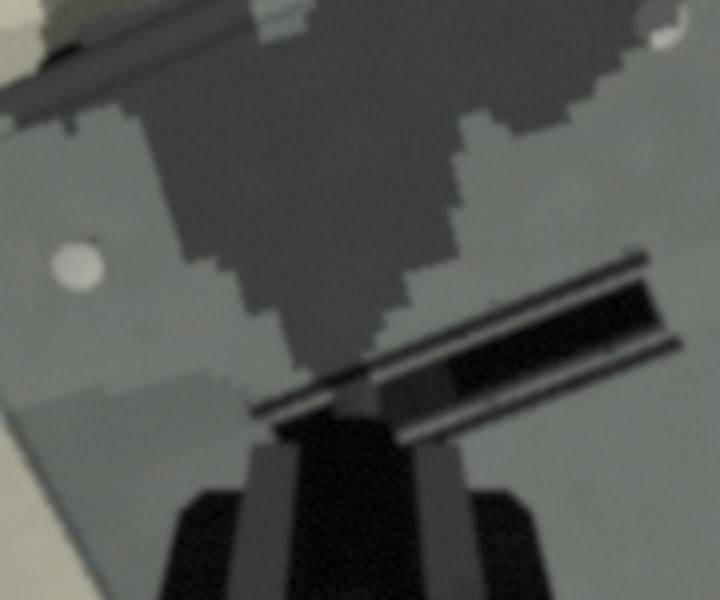

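Slot now sits ~6.5 mm forward: the cover is sliding. Continue.

{"op": "move_arm", "data": {"moves": [[0, 0, 0, -0.0008, -0.0018, 0, 0], [0, 0, 0, -0.0016, -0.0037, 0, 0], [0, 0, 0, -0.0024, -0.0055, 0, 0], [0, 0, 0, -0.0032, -0.0073, 0, 0], [0, 0, 0, -0.0032, -0.0073, 0, 0]]}}

```text
clock: 15.65
position: [0.5897, -0.2035, 0.1288]
ee_rot: [0.791, 0.611, 0.0, 0.0]
ft_force: [1.8, -0.5, 0.5]
grip_width: 0.107
```

{"op": "move_arm", "data": {"moves": [[0, 0, 0, -0.0008, -0.0018, 0, 0], [0, 0, 0, -0.0016, -0.0037, 0, 0], [0, 0, 0, -0.0024, -0.0055, 0, 0], [0, 0, 0, -0.0032, -0.0073, 0, 0], [0, 0, 0, -0.004, -0.0092, 0, 0], [0, 0, 0, -0.0048, -0.011, 0, 0], [0, 0, 0, -0.0048, -0.011, 0, 0]]}}

```text
clock: 16.35
position: [0.577, -0.2056, 0.1286]
ee_rot: [0.792, 0.611, -0.0, -0.0]
ft_force: [0.9, 0.2, -0.3]
grip_width: 0.107
```

{"op": "move_arm", "data": {"moves": [[0, 0, 0, -0.0006, -0.0014, 0, 0], [0, 0, 0, -0.0012, -0.0028, 0, 0], [0, 0, 0, -0.0016, -0.0037, 0, 0], [0, 0, 0, -0.002, -0.0046, 0, 0], [0, 0, 0, -0.0022, -0.005, 0, 0], [0, 0, 0, -0.0024, -0.0055, 0, 0], [0, 0, 0, -0.0024, -0.0055, 0, 0]]}}

```text
clock: 17.05
position: [0.5715, -0.2065, 0.1288]
ee_rot: [0.792, 0.611, 0.0, -0.0]
ft_force: [1.4, 0.8, -1.2]
grip_width: 0.104
```

{"op": "move_arm", "data": {"moves": [[0, 0, 0, -0.0002, -0.0005, 0, 0], [0, 0, 0, -0.0004, -0.0009, 0, 0], [0, 0, 0, -0.0004, -0.0009, 0, 0]]}}

```text
clock: 17.35
position: [0.5705, -0.2067, 0.1288]
ee_rot: [0.792, 0.611, 0.0, -0.0]
ft_force: [1.9, 1.7, -1.0]
grip_width: 0.102
```

{"op": "move_arm", "data": {"moves": [[0, 0, 0, -0.0002, -0.0005, 0, 0], [0, 0, 0, -0.0004, -0.0009, 0, 0], [0, 0, 0, -0.0004, -0.0009, 0, 0]]}}

```text
clock: 17.65
position: [0.5695, -0.2068, 0.1288]
ee_rot: [0.792, 0.611, 0.0, -0.0]
ft_force: [2.7, 0.9, -2.2]
grip_width: 0.105
```

Run:
```python
from h import *
o=manip.get_obs();print(o['position'],o['ft_force'],o['grip_width'])
P,w=snap('wrist','w6.png')
yaw=np.radians(8.7);ex=np.array([np.cos(yaw),np.sin(yaw),0]);ey=np.array([-np.sin(yaw),np.cos(yaw),0])
c=np.array([.606,-.1873,.095])-.036*ex;d=np.arange(-.014,.0141,.001)
g=cv2.cvtColor(w,cv2.COLOR_RGB2GRAY).astype(np.float32)
for b in(.008,.012,.016,.020):
    uv=proj(P,c+d[:,None]*ex+b*ey).astype(np.float32)
    print(b,cv2.remap(g,uv[:,:1],uv[:,1:],cv2.INTER_LINEAR).ravel().astype(int))
```

```text
[ 0.56950108 -0.20680494  0.12875461] [ 2.72463573  0.94260172 -2.21586586] 0.10529480671058362
0.008 [114 114 115 116 115 108  83  47  57  93  63  14  16  37  42  44  42  46
  82  92  54  57  96 114 115 115 115 117 116]
0.012 [113 113 114 114 115 112  92  49  55  90  59  25  37  42  42  41  40  49
  81  89  50  51  99 117 115 115 116 116 116]
0.016 [114 114 114 114 115 116 101  52  55  94  61  16  28  39  42  40  40  45
  80  92  52  53  97 115 115 115 116 117 117]
0.02 [114 115 114 114 115 115  95  47  56  98  59  15  20  35  41  40  38  42
  69  82  48  59 101 115 116 115 115 116 116]
```

Cover is ~36 mm open. Withdraw the key.

{"op": "move_arm", "data": {"moves": [[0, 0, 0, 0.0002, 0.0006, 0, 0], [0, 0, 0, 0.0003, 0.0008, -0.003, 0], [0, 0, 0, 0.0003, 0.0008, -0.008, 0], [0, 0, 0, 0.0003, 0.0008, -0.015, 0], [0, 0, 0, 0.0003, 0.0008, -0.025, 0], [0, 0, 0, 0.0003, 0.0008, -0.038, 0], [0, 0, 0, 0.0003, 0.0008, -0.055, 0], [0, 0, 0, 0.0003, 0.0008, -0.065, 0], [0, 0, 0, 0.0003, 0.0008, -0.065, 0]]}}

```text
clock: 18.6
position: [0.5712, -0.2072, 0.1957]
ee_rot: [0.792, 0.611, 0.001, 0.001]
ft_force: [0.1, 0.3, -0.5]
grip_width: 0.106
```

Run:
```python
from h import *
o=manip.get_obs();print(o['position'],R.from_quat(o['ee_rot']).as_matrix().round(4).tolist(),o['ft_force'],o['grip_width'])
rows([((.429,-.1307,.195),75.3)])
```

```text
[ 0.57115112 -0.20718624  0.19567033] [[0.253, 0.9675, 0.0027], [0.9675, -0.253, -0.0004], [0.0003, 0.0027, -1.0]] [ 0.1280295   0.25300445 -0.54416482] 0.106166356212455
[0.16, -0.02, 0.04, 0.038, -0.1569, 0.0003]
```

{"op": "move_arm", "data": {"moves": [[0, 0, 0, 0.01, -0.035, 0, 0], [0, 0, 0, 0.018, -0.075, 0, 0], [0, 0, 0, 0.027, -0.115, 0, 0], [0, 0, 0, 0.035, -0.145, 0, 0], [0, 0, 0, 0.038, -0.157, 0.01, 0], [0, 0, 0, 0.038, -0.157, 0.04, 0], [0, 0, 0, 0.038, -0.157, 0.07, 0], [0, 0, 0, 0.038, -0.157, 0.077, 0], [0, 0, 0, 0.038, -0.157, 0.077, 0], [0, 0, 0, 0.038, -0.157, 0.077, 0]]}}

```text
clock: 19.6
position: [0.4286, -0.1306, 0.1176]
ee_rot: [0.792, 0.611, -0.0, 0.0]
ft_force: [0.1, 0.1, 0.0]
grip_width: 0.106
```

Run:
```python
from h import *
o=manip.get_obs();print(o['position'],o['ft_force'],o['grip_width'])
P,w=snap('wrist','w7.png');S,s=snap('side','s7.png')
p=o['position'];T=R.from_quat(o['ee_rot']).as_matrix()
print('tip pred',proj(P,p+T[:,1]*.0014-[0,0,.063]),proj(S,p+T[:,1]*.0014-[0,0,.063]))
print('hole pred',proj(P,[.429,-.1307,.04]),proj(S,[.429,-.1307,.04]))
b=cv2.resize(w[180:250,240:320],None,fx=5,fy=5,interpolation=cv2.INTER_CUBIC)
a=cv2.resize(s[210:290,220:300],None,fx=5,fy=5,interpolation=cv2.INTER_CUBIC)
c=np.zeros((400,800,3),np.uint8);c[:350,:400]=b;c[:,400:]=a
cv2.imwrite('pics/c7.png',c[:,:,::-1])
```

```text
[ 0.42861486 -0.13062757  0.11762842] [0.09108347 0.09898093 0.04034274] 0.1063877840597357
tip pred [[278.41243445 232.335727  ]] [[260.73449796 261.36265379]]
hole pred [[278.48607896 222.79326793]] [[260.26741904 267.06499625]]
```

View pics/c7.png

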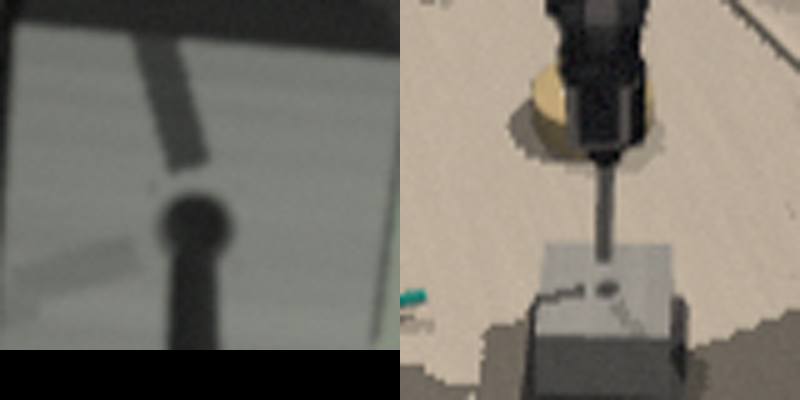

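Run:
```python
from h import *
from scipy.optimize import least_squares
P=prm('wrist');g=cv2.cvtColor(cv2.imread('pics/w7.png'),cv2.COLOR_BGR2GRAY)
G=cv2.resize(g[205:245,262:298],None,fx=8,fy=8,interpolation=cv2.INTER_CUBIC)
m=(G<75).astype(np.uint8);cs=max(cv2.findContours(m,0,1)[0],key=len).reshape(-1,2)
pts=(cs+.5)/8-.5+[262,205]
X=onz(P,pts,.04)[:,:2]
xs=pts[:,1]; 
for lim in(225,226,227):
    s=xs<lim
    f=least_squares(lambda q:np.hypot(*(X[s]-q[:2]).T)-q[2],[.43,-.13,.004],loss='soft_l1',f_scale=3e-4)
    print(lim,s.sum(),f.x,f.cost)
    f=least_squares(lambda q:np.hypot(*(X[s]-q[:2]).T)-.00425,[.43,-.13]);print(f.x,proj(P,[*f.x[:2],.04]))
for v in range(216,240):print(v,g[v,270:290])
```

```text
225 151 [ 0.43083894 -0.13070393  0.00433422] 1.8531177713767128e-07
[ 0.43073696 -0.13067775] [[278.70504441 224.64007673]]
226 167 [ 0.43086078 -0.13069698  0.00434896] 2.290007090978608e-07
[ 0.43074411 -0.13066725] [[278.72331909 224.64620157]]
227 183 [ 0.43090044 -0.1306962   0.00437691] 3.2894521486057605e-07
[ 0.43076072 -0.13066036] [[278.73989409 224.66677013]]
216 [118 123 126 126 125 124 124 124 125 125 126 127 128 129 127 128 127 126
 127 127]
217 [116 120 126 126 123 121 118 114 113 114 117 120 122 124 128 129 128 125
 125 128]
218 [118 122 125 123 116 108 100  94  91  91  97  99 108 117 120 126 128 127
 125 127]
219 [124 124 120 113  98  84  75  64  61  62  63  70  82  97 110 120 126 127
 129 128]
220 [126 123 113  98  78  59  47  38  40  39  39  46  58  72  91 109 122 128
 130 130]
221 [125 117 101  82  59  39  34  36  35  33  32  38  40  53  73  96 118 129
 131 129]
222 [121 108  91  68  44  37  34  34  33  31  34  33  34  41  57  85 108 123
 131 132]
223 [116 102  82  60  42  38  32  32  31  31  33  31  30  35  49  73  99 118
 128 130]
224 [114  97  77  55  42  38  
[... 661 characters left out ...]
127]
232 [125 124 120 101  67  37  32  35  33  36  40  45  58  86 111 122 122 123
 123 127]
233 [124 125 119 101  65  37  33  33  37  36  37  44  61  91 116 124 125 123
 125 126]
234 [125 126 119  97  63  37  34  33  35  34  39  42  60  90 119 126 124 124
 126 129]
235 [125 124 118  96  61  33  32  32  33  35  35  42  56  89 116 127 128 126
 128 128]
236 [125 123 118  95  61  36  32  36  32  35  39  40  55  87 115 127 128 128
 129 129]
237 [126 126 118  96  61  35  30  35  35  37  39  42  55  84 115 126 127 128
 129 128]
238 [128 127 118  93  58  35  33  35  36  36  39  41  53  83 114 125 129 128
 128 128]
239 [128 128 116  91  55  35  33  34  33  35  39  43  55  86 115 126 129 128
 129 128]
```

{"op": "move_arm", "data": {"moves": [[0, 0, 0, 0.0005, 0.0011, 0.004, 0], [0, 0, 0, 0.0005, 0.0011, 0.009, 0], [0, 0, 0, 0.0005, 0.0011, 0.013, 0], [0, 0, 0, 0.0005, 0.0011, 0.015, 0], [0, 0, 0, 0.0005, 0.0011, 0.0165, 0], [0, 0, 0, 0.0005, 0.0011, 0.0165, 0]]}}

```text
clock: 20.3
position: [0.4292, -0.1301, 0.1001]
ee_rot: [0.792, 0.611, -0.0, -0.0]
ft_force: [-0.5, 0.4, -0.1]
grip_width: 0.11
```

{"op": "move_arm", "data": {"moves": [[0, 0, 0, 0, 0, 0.001, 0], [0, 0, 0, 0, 0, 0.002, 0], [0, 0, 0, 0, 0, 0.003, 0], [0, 0, 0, 0, 0, 0.003, 0]]}}

```text
clock: 20.7
position: [0.4293, -0.13, 0.0972]
ee_rot: [0.792, 0.611, -0.0, -0.0]
ft_force: [-0.1, -0.2, 0.5]
grip_width: 0.108
```

{"op": "move_arm", "data": {"moves": [[0, 0, 0, 0, 0, 0.003, 0], [0, 0, 0, 0, 0, 0.006, 0], [0, 0, 0, 0, 0, 0.009, 0], [0, 0, 0, 0, 0, 0.012, 0], [0, 0, 0, 0, 0, 0.012, 0]]}}

```text
clock: 21.2
position: [0.429, -0.1301, 0.0848]
ee_rot: [0.792, 0.611, -0.0, -0.0]
ft_force: [-0.1, -0.6, -1.1]
grip_width: 0.104
```

{"op": "move_arm", "data": {"moves": [[0, 0, 0, 0, 0, 0.003, 0], [0, 0, 0, 0, 0, 0.006, 0], [0, 0, 0, 0, 0, 0.009, 0], [0, 0, 0, 0, 0, 0.011, 0], [0, 0, 0, 0, 0, 0.012, 0], [0, 0, 0, 0, 0, 0.012, 0]]}}

```text
clock: 21.8
position: [0.4293, -0.1301, 0.0731]
ee_rot: [0.792, 0.611, -0.0, -0.0]
ft_force: [1.0, -0.4, -0.9]
grip_width: 0.107
```

{"op": "move_arm", "data": {"moves": [[0, 0, 0, 0, 0, 0.0005, 0], [0, 0, 0, 0, 0, 0.001, 0], [0, 0, 0, 0, 0, 0.0015, 0], [0, 0, 0, 0, 0, 0.0015, 0]]}}

```text
clock: 22.2
position: [0.4293, -0.13, 0.0717]
ee_rot: [0.792, 0.611, 0.0, -0.0]
ft_force: [-0.2, 0.0, -0.2]
grip_width: 0.109
```

{"op": "move_arm", "data": {"moves": [[0, 0, 0, 0, 0, 0.0005, 0], [0, 0, 0, 0, 0, 0.001, 0], [0, 0, 0, 0, 0, 0.001, 0]]}}

```text
clock: 22.5
position: [0.4296, -0.1301, 0.0711]
ee_rot: [0.792, 0.611, 0.0, -0.0]
ft_force: [-1.9, 1.0, 6.3]
grip_width: 0.105
```

Bottomed (6 N). Release and back away upward.

{"op": "move_arm", "data": {"moves": [[0, 0, 0, 0, 0, -0.0005, 0.01], [0, 0, 0, 0, 0, -0.0005, 0.015], [0, 0, 0, 0, 0, -0.0005, 0.025], [0, 0, 0, 0, 0, -0.0005, 0.04], [0, 0, 0, 0, 0, -0.0005, 0.05], [0, 0, 0, 0, 0, -0.0005, 0.05], [0, 0, 0, 0, 0, -0.0005, 0.05]]}}

```text
clock: 23.2
position: [0.4294, -0.13, 0.0713]
ee_rot: [0.792, 0.611, 0.0, -0.0]
ft_force: [-0.5, 0.4, 0.8]
grip_width: 0.582
```

{"op": "move_arm", "data": {"moves": [[0, 0, 0, 0, 0, -0.01, 0.05], [0, 0, 0, 0, 0, -0.03, 0.05], [0, 0, 0, 0, 0, -0.06, 0.05], [0, 0, 0, 0, 0, -0.1, 0.05], [0, 0, 0, 0, 0, -0.14, 0.05], [0, 0, 0, 0, 0, -0.17, 0.05], [0, 0, 0, 0, 0, -0.17, 0.05], [0, 0, 0, 0, 0, -0.17, 0.05]]}}

```text
clock: 24.0
position: [0.4295, -0.13, 0.2412]
ee_rot: [0.792, 0.611, 0.001, -0.0]
ft_force: [-0.8, -0.2, -0.8]
grip_width: 0.584
```

Run:
```python
from h import *
o=manip.get_obs();print(o['position'],o['ft_force'],o['grip_width'])
P,w=snap('wrist','w8.png');S,s=snap('side','s8.png')
b=cv2.resize(w,(400,300));a=cv2.resize(s[200:320,220:420],(400,240),interpolation=cv2.INTER_CUBIC)
c=np.zeros((300,800,3),np.uint8);c[:,:400]=b;c[:240,400:]=a
cv2.imwrite('pics/c8.png',c[:,:,::-1])
```

```text
[ 0.42946401 -0.13001078  0.24120959] [-0.81539364 -0.15682424 -0.78823215] 0.583949441545047
```

View pics/c8.png

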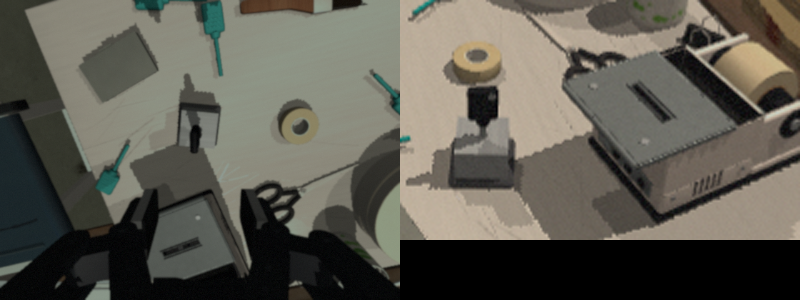

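The key stands upright and home in its stand. The cover is drawn forward, leaving a gap behind it, and the tape roll and scissors are where they were.

```bash
python3 -c "
from workcell import manip
print(manip.hand_in())"
```

```text
the job is handed in; nothing more can be done
None
```

The cutter cover is open and the key is back in its stand; I handed the job in at about 24 s of the 64 s allowed. No verdict was reported.

- **Catch:** I pushed the key down through the slot and probed along it. The catch was about 12–14 mm to the right of the slot's centre, seen from the front. I pressed it down at about 6–8 N.
- **Cover:** I kept the catch pressed and drew the cover forward. The wrist camera put the slot about 36 mm forward of its shut position, which is fully open. I stopped there without pushing hard against the end stop.
- **Key return:** I put the key back in the stand until it touched bottom at about 6 N, released it and backed away 170 mm straight up. The last pictures show it upright in the stand and the cover open, with nothing touched by the robot.
- **Forces:** the highest wrist readings during the work on the dispenser were about 7–8 N, against the 25 N limit. These were taken only at the end of each move.
- **Disagreements:** early camera estimates of the slot and the stand hole were off by 1–2 mm from later close-up ones, because those pictures were taken before the arm had settled. I corrected both before inserting the key.
- **Other things on the table:** the tape roll and scissors look unmoved. I did not check the oil bottle in the final pictures, but the arm did not go near it at working height.

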